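# Shut and bolt the document box

### The job

Lock the papers away: gently push the lid of the wooden document box fully shut, push the knob of its barrel bolt along the slot until the bolt is fully home in the keeper, then push the knob over towards the front of the box, right down to the end of the slot's short leg, so that the bolt cannot slide back. Push lightly, with the fingertips or the outside of the fingers only: do not pinch the lid or the knob, do not lift the lid, and leave the stapler, the memory stick, the note pad and the tape roll where they are.

Things in the scene. Friction and masses are not known exactly. Their poses are not given: they have to be found in the camera images.
- box: Document box of pale wood, 210 mm deep (its x) by 270 wide (its y) by 85 high, fixed. Origin: centre of the underside. Its x axis points to its back (hinge side), its y to its left, z up. The lid covers the top except a fixed rim 47 mm wide along the right side and 17 mm along the back, level with the shut lid. The right rim carries the bolt's steel keeper, 24 mm high, at box x -62, y -107 mm.
- lid (a joint): Angle of the lid about the hinge at its back, rad: 0 = shut and level, positive = front edge raised. It starts partly open. The hinge is stiff: the lid stays at any angle it is left at; 1 to 4 N downward near its front edge moves it. The lid is 12 mm thick and reaches 193 mm forward from the hinge line. It meets a firm stop when shut.
- press_spot (a point): Point on the top face of the lid, 170 mm from the hinge line and 23 mm behind the lid's front edge, at box y = +60 mm: bare wood left of the bolt (the knob is at least 86 mm to its right). A good place to push the lid down.
- bolt (a joint): How far the bolt is shot, m: 0 = drawn back (knob at box y = -26 mm), 0.040 = fully home in the keeper (y = -66 mm). It slides to the box's right, needs 2 to 4 N and stays where it is left. The knob's pin runs in an L-shaped slot in the barrel: along the long leg the knob stands square to the lid and can only rock a little; only in the last 1.5 mm does the short leg let it tip over.
- bolt_turn (a joint): Turn of the knob about the bolt's axis, rad: 0 = standing square to the lid, 1.35 = tipped over towards the front of the box (box -x) at the end of the short leg, almost lying on the lid. About 2 N at the knob turns it and it stays where it is left. Tipped, it keeps the bolt from sliding back.
- stapler: Teal desk stapler, 34 x 135 x 42 mm, standing in front of the box; origin at the centre of its underside. Leave it alone.
- usb_stick: Red memory stick, 17 x 51 x 8 mm, lying in front of the box; origin at the centre of its underside. Leave it alone.
- note_pad: Yellow block of sticky notes, 38 x 51 x 16 mm, to the left of the box; origin at the centre of its underside. Leave it alone.
- tape_roll: Roll of masking tape lying flat, 74 mm in diameter, 19 mm high, to the right of the box; origin at the centre of its underside. Leave it alone.
- hinge_line (a point): Point on the lid's hinge line, at box x = +88 mm, y = 0, z = 85 mm (level with the top of the shut lid). The hinge line runs along box y.
- knob: Black knob of the bolt, a cylinder 18 mm in diameter and 21 mm tall; origin at its centre, its z axis along the pin, away from the bolt. The centre is 30 mm from the bolt's axis, which runs 150 mm from the hinge line and 12 mm above the lid's top. The steel barrel is 19 mm thick: its top lies 22 mm above the lid. Upright on the shut lid, the knob spans z = 117 to 138 mm.

How it is judged (in metres and radians):
On the way, in this order (a step that is already met when the one before it is completed fails the run):
1. the lid is pushed fully shut (within 0.04 rad) while the bolt is still drawn back (value of joint lid below 0.04 rad and value of joint bolt below 0.025 m), for 0.2 s.
2. the bolt is pushed home into the keeper (at least 37 of 40 mm) with the lid shut (value of joint bolt above 0.037 m and value of joint lid below 0.04 rad), for 0.05 s.
3. the knob is pushed over to the end of the short leg (past 1.15 rad) (value of joint bolt_turn above 1.15 rad and value of joint bolt above 0.036 m and value of joint lid below 0.04 rad), for 0.1 s.
At the end, for the whole second after the job is handed in: The lid is shut (within 0.04 rad), the bolt is home (at least 36 of its 40 mm), its knob is tipped over to the end of the short leg (past 1.15 of 1.35 rad), and the stapler, memory stick, note pad and tape roll are within 20 mm of where they stood (all of step 3 and distance of each of stapler, usb_stick, note_pad, tape_roll from where it was at the start of the episode below 0.02 m); the robot touches nothing.
It fails at once if the knob is pinched or forced (more than 38 N from the fingers) (contact force between the fingers and knob above 38 N).
It fails at once if the lid is pinched or pressed hard (more than 50 N from the fingers) (contact force between the fingers and lid_c0 above 50 N).
It fails at once if the lid is lifted wider open than it ever starts (past 0.9 rad) (value of joint lid above 0.9 rad).
It fails at once if the stapler, memory stick, note pad or tape roll is pushed aside or lifted by more than 20 mm (distance of any of stapler, usb_stick, note_pad, tape_roll from where it was at the start of the episode above 0.02 m).
It also fails if it takes over 51 s, if anything falls off the work surface, if the arm or the gripper's body presses on something with over 40 N, if the wrist force passes 120 N, or if a joint passes its speed limit or range.

### The arm

A 6-joint arm with a two-finger parallel gripper is mounted at the origin on a cart in front of the work surface, level with it; the furniture and walls round the work are solid. World frame = base frame: x ahead of the robot, y to its left, z up, the work surface at z = 0. Lengths are in mm, angles in rad, forces in N, time in s.
With the tool pointing down it reaches from about 350 to 800 mm from the base axis. Payload 7.3 kg.
Tool frame: the origin (TCP) lies on the mounting face of the last link; the fingertips stand 173 mm ahead of it and the grasp point (between the pads) lies pinch_z ahead of it (pinch_z is the distance from the TCP to the grasp point, in mm); z points along the fingers, y is the direction in which the jaws open and shut (so a half turn about z gives the same grasp; the last joint's range is limited). The gripper opens to 85 mm and grips with 20 to 120 N. Pads are 22 mm wide; open, the fingers measure 114 mm over their backs; the gripper's body (76 mm by 85 mm) begins 54 mm behind the grasp point. The pads swing forward as they close: fully open they stand 13 mm farther back than shut.
Start: joints at [-1.465, 0.342, 1.524, -0, 1.275, -0.146], TCP at [130.822, -508.442, 404.722] pointing down, gripper open.
Joint ranges: [-2.53, 2.53], [-0.77, 2.02], [0.04, 2.7], [-1, 4.14], [0.28, 2.66], [-3.11, 3.11]. Speed limits (rad/s): [2.57, 2.57, 3.14, 3.14, 3.14, 3.14].

### API

Orientations are given as a rotation vector (axis times angle).
In Python, from cell import read_state, capture, job_done, pinch_z gives the robot as it stands.
- The arm moves only by the tool servo_tool, never from a script. Its argument "increments" is a list of rows, each a list of 7 numbers: the turn, a rotation vector about the tool's x, y, z normalised to -1 to 1, where 1 is 90 degrees, then the shift along the tool's x, y, z normalised to -1 to 1, where 1 is 0.5 m, then the closure, from 0 (fully open) to 1 (shut). In form: [[ax, ay, az, tx, ty, tz, grip], ...]. A call has 1 to 12 rows; each row is the pose to reach, as a shift and turn from the pose commanded when the call began, along the tool's axes at that moment; what a row does not reach only later rows make up. A row lasts 1/10 s, in which the tool goes at most 50 mm and 8.59 degrees, less where a joint would pass 70% of its speed; a pose out of reach is approached as far as the arm can. A call with a number of a shift or a turn outside -1 to 1 is refused whole. A call with a gripper value outside its range is refused whole. The fingers move at their own pace and stop on an object; "force" is the grip in N (left out, the last holds). Time passes only in rows, so rows that repeat a pose let the fingers close. It gives the time, the measured TCP pose, the force and the opening at its end, in the units of the state.
- read_state(): the state, without advancing time (a new reading comes with each control period).
- capture(name): name is "side" or "top" or "wrist"; returns a dict with "pixels" (400x640x3 uint8, blue, green, red), "range_z" (400x640 float32, mm along the optical axis (not along the pixel's ray), 0 where there is no reading), "mtx" (3x3 intrinsics, pixels), "extrinsics" (4x4, takes a point from world to camera coordinates). Camera axes: x right, y down, z forward; pixel columns grow to the right and rows downward; lengths in mm; the calibration is good to about 2 mm. A picture is of the moment at which its call begins.
- job_done(): hands the job in, once; it reports no verdict.
The state is a dict: "time_s": time; "joints": joint angles; "dq": joint speeds; "tau": joint torques, N m; "tcp_pos": TCP position; "tool_rot": TCP orientation; "wrist_force": force on the tool from outside, world axes, zero at the start; "torque": the same for the moment, N m; "gripper_width": finger opening in mm.
Only numpy, scipy, OpenCV 4.12 (cv2) and the standard library are available. Lean on these libraries where they do the work, as an engineer would, in place of code of your own. Each camera call takes 0.05 s, during which the arm holds its last target.

## Working session

There is one attempt and no reset: what is moved stays moved. The work goes in short steps, Python scripts to look and compute and a tool call to move; the robot and the scene stay as the last step left them, time stands still between calls to the robot, and variables do not carry over. Pictures are saved under pics/ and viewed, and the job is handed in when it is done.

Besides the shell and the picture viewer there is one more tool, called after "Emit:" as name([rows], argument=value, ...), one row to a line, values as JSON. servo_tool: Moves the arm, as the interface text tells. Scaled input: -1 to 1 covers 0.5 m each way for a shift and 90 degrees each way for a turn. Its arguments: {"type":"object","properties":{"increments":{"type":"array"},"force":{"type":"number"}},"required":["increments"]}

```bash
ls; mkdir -p pics; python3 - <<'E'
from cell import *
import cv2,numpy as np
print(read_state(), pinch_z)
for n in("side","top"):
    c=capture(n); cv2.imwrite(f"pics/{n}0.png",c["pixels"]); np.savez(f"{n}0.npz",**c); print(n,c["mtx"].round(1).tolist(),c["extrinsics"].round(3).tolist())
E
```

```text
pics
{'time_s': 0.0, 'joints': array([-1.46499751e+00,  3.42717339e-01,  1.52503265e+00, -2.15557732e-05,
        1.27539231e+00, -1.45972303e-01]), 'dq': array([-0.00131543, -0.00064869, -0.00083763, -0.00053697, -0.00174427,
        0.00063803]), 'tau': array([ 1.24015856e-03, -4.33673036e+01, -2.46011388e+01,  1.34037750e-04,
        7.83215859e-03,  2.06674411e-07]), 'tcp_pos': array([ 130.80562567, -508.29856047,  404.02308962]), 'tool_rot': array([-3.11519411e+00, -3.94252662e-01, -1.65042335e-05]), 'wrist_force': array([-0.12014875, -0.50775005, -0.91121317]), 'torque': array([-0.04750526,  0.02568276,  0.0217804 ]), 'gripper_width': 85.44038711397293} 154.70000000000002
side [[442.4, 0.0, 313.0], [0.0, 442.4, 193.8], [0.0, 0.0, 1.0]] [[-0.996, -0.089, -0.003, 557.157], [-0.045, 0.532, -0.846, 50.246], [0.077, -0.842, -0.534, 1133.906], [0.0, 0.0, 0.0, 1.0]]
top [[467.1, 0.0, 319.9], [0.0, 467.1, 195.0], [0.0, 0.0, 1.0]] [[-0.0, -1.0, -0.002, 98.554], [-0.993, 0.0, -0.118, 594.094], [0.118, 0.002, -0.993, 963.609], [0.0, 0.0, 0.0, 1.0]]
```

View pics/side0.png

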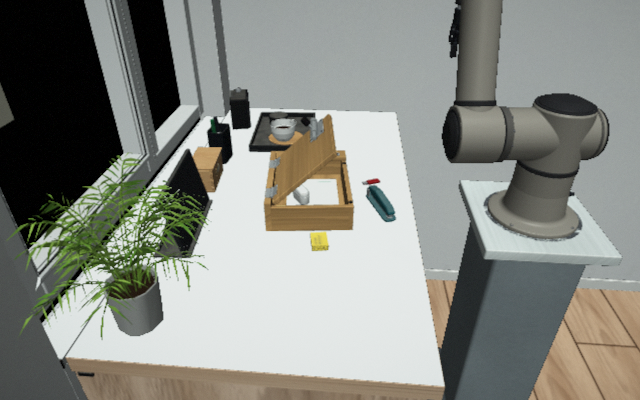

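View pics/top0.png

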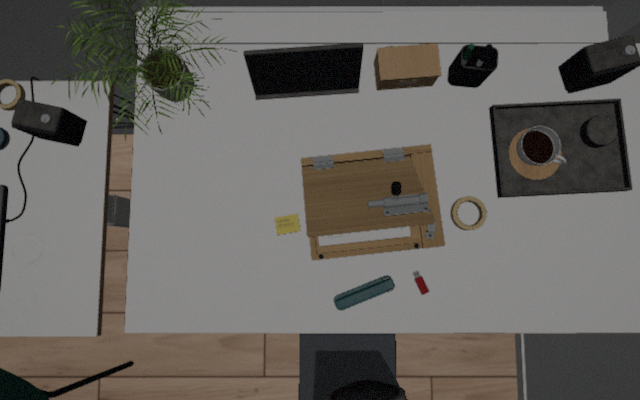

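```bash
cat > h.py <<'E'
import numpy as np,cv2
def ray(c,u,v):
    K=c["mtx"];E=c["extrinsics"];R=E[:3,:3];t=E[:3,3]
    d=R.T@np.linalg.solve(K,[u,v,1.]);o=-R.T@t;return o,d
def atz(c,u,v,z):
    o,d=ray(c,u,v);return o+d*(z-o[2])/d[2]
def atd(c,u,v):
    o,d=ray(c,u,v);return o+d*float(c["range_z"][int(round(v)),int(round(u))])
def proj(c,p):
    E=c["extrinsics"];q=c["mtx"]@(E[:3,:3]@np.asarray(p,float)+E[:3,3]);return q[:2]/q[2]
E
python3 - <<'E'
import cv2,numpy as np
from h import *
c=np.load("top0.npz"); im=c["pixels"][135:315,260:500]
im=cv2.convertScaleAbs(im,alpha=1.6)
cv2.imwrite("pics/t1.png",cv2.resize(im,None,fx=3.3,fy=3.3,interpolation=cv2.INTER_CUBIC))
s=np.load("side0.npz"); cv2.imwrite("pics/s1.png",cv2.resize(s["pixels"][100:260,240:440],None,fx=3.5,fy=3.5,interpolation=cv2.INTER_CUBIC))
E
```

```text
(no output)
```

View pics/t1.png

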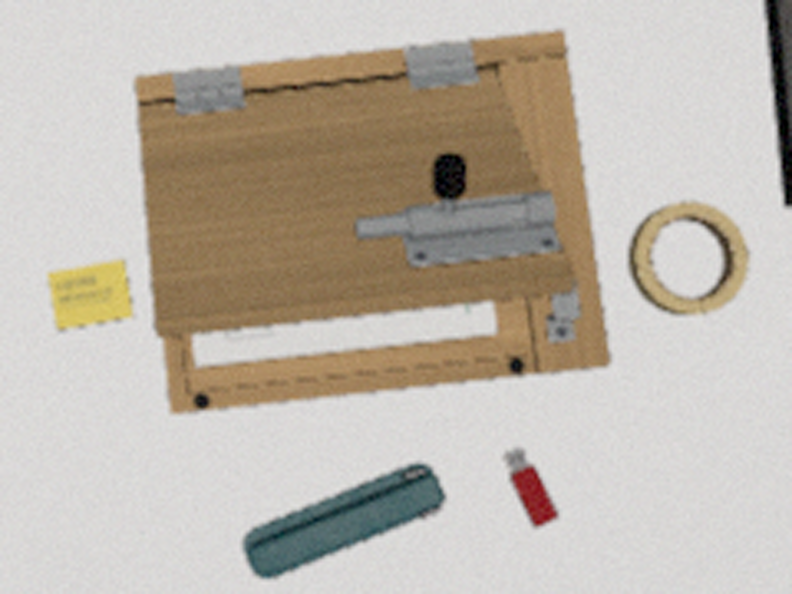

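View pics/s1.png

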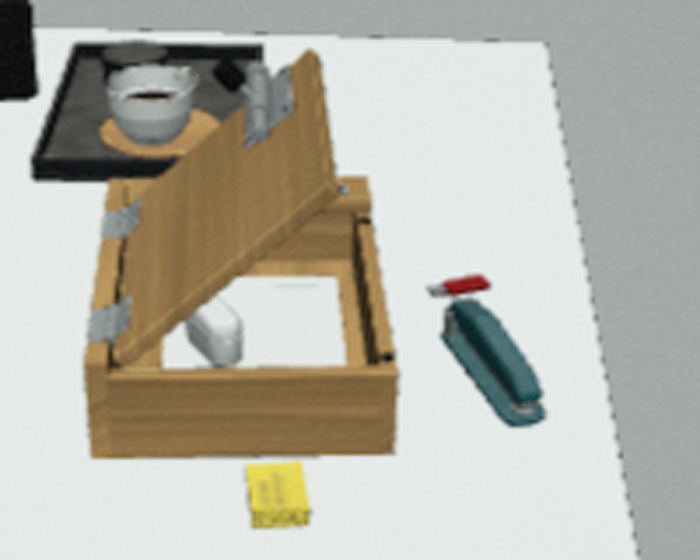

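```bash
python3 - <<'E'
from h import *
from scipy.optimize import least_squares
c=np.load("top0.npz")
P=[atz(c,260+(u+.5)/3.3-.5,135+(v+.5)/3.3-.5,85) for u,v in[(565,32),(609,364),(172,411),(136,77)]]
B=np.array([[105,-135],[-105,-135],[-105,135],[105,135.]])
P=np.array(P)[:,:2];print(P.round(1), np.linalg.norm(P-np.roll(P,-1,0),axis=1))
def f(q):
    a=q[2];R=np.array([[np.cos(a),-np.sin(a)],[np.sin(a),np.cos(a)]]);return (B@R.T+q[:2]-P).ravel()
r=least_squares(f,[500,0,0]);print(r.x,r.fun.round(1)); np.save("box.npy",r.x)
# depth check + lid angle
q=r.x;a=q[2]
def tobox(p): 
    R=np.array([[np.cos(a),-np.sin(a)],[np.sin(a),np.cos(a)]]);x=R.T@(p[:2]-q[:2]);return np.array([*x,p[2]])
for nm,(u,v) in dict(rim=(583,250),lidA=(250,280),lidB=(250,180),lidC=(200,310),knob=(450,170),stap=(350,520),usb=(535,500),pad=(90,300),tape=(740,260),tapeL=(636,260)).items():
    p=atd(c,260+u/3.3,135+v/3.3);b=tobox(p);print(nm,p.round(1),b.round(1),"ang",round(float(np.arctan2(b[2]-85,88-b[0])),3))
E
```

```text
[[ 693.  -130. ]
 [ 487.3 -150.9]
 [ 459.   114.5]
 [ 664.7  137.3]] [206.82492333 266.91541324 206.93283468 268.76748774]
[ 5.76008501e+02 -7.25993069e+00  1.05829439e-01] [ 1.6 -0.4 -1.4 -1.7 -1.7  1.4  1.5  0.8]
rim [ 556.2 -138.2   83.5] [ -33.6 -128.1   83.5] ang -0.012
lidA [530.4  69.8 197.3] [-37.2  81.5 197.3] ang 0.731
lidB [591.8  67.9 142.9] [ 23.7  73.  142.9] ang 0.732
lidC [513.6  96.8 210.8] [-51.1 110.  210.8] ang 0.735
knob [585.9 -34.1 227.9] [  7.  -27.7 227.9] ang 1.055
stap [389.5   2.5  39.9] [-184.4   29.5   39.9] ang -0.164
usb [ 399.5 -121.     7.5] [-187.6  -94.5    7.5] ang -0.274
pad [529.3 169.2  13.7] [-27.9 180.4  13.7] ang -0.552
tape [ 554.8 -255.9   21.6] [ -47.3 -245.    21.6] ang -0.438
tapeL [ 555.2 -189.3   16.9] [ -39.9 -178.8   16.9] ang -0.489
```

```bash
cat >> h.py <<'E'
from scipy.spatial.transform import Rotation as Ro
BX=np.array([576.0,-7.26]);A=0.1058;TIP=173
def w(b):
    return np.array([BX[0]+np.cos(A)*b[0]-np.sin(A)*b[1],BX[1]+np.sin(A)*b[0]+np.cos(A)*b[1],b[2]])
def inb(p):
    d=np.asarray(p[:2])-BX;return np.array([np.cos(A)*d[0]+np.sin(A)*d[1],-np.sin(A)*d[0]+np.cos(A)*d[1],p[2]])
def st(s):
    R=Ro.from_rotvec(s["tool_rot"]).as_matrix();tip=s["tcp_pos"]+R@[0,0,TIP]
    print("t",round(s["time_s"],2),"tip box",inb(tip).round(1),"F",s["wrist_force"].round(1),"grip",round(s["gripper_width"],1),"yaw err",round(A-np.arctan2(R[1,0],R[0,0]),3),"zax",R[:,2].round(3))
    return R,tip
def inc(s,b):  # increments to put tip at box point b (down tool)
    R,tip=st(s);return (R.T@(w(b)-tip)/500).round(4)
E
python3 - <<'E'
from h import *
from cell import *
s=read_state()
print(inc(s,(-38.7,60,270)),inc(s,(-38.7,60,230)),w((-38.7,60,0)))
E
```

```text
t 0.1 tip box [-495.6 -451.   231.1] F [-0.1  0.4  0.2] grip 85.4 yaw err -0.146 zax [-0.     0.001 -1.   ]
t 0.1 tip box [-495.6 -451.   231.1] F [-0.1  0.4  0.2] grip 85.4 yaw err -0.146 zax [-0.     0.001 -1.   ]
[ 1.0528 -0.8783 -0.0764] [ 1.0528 -0.8782  0.0036] [531.18023121  48.3176783    0.        ]
```

Emit:
servo_tool([
  [0,0,0.05,0.07,-0.059,-0.04,1],
  [0,0,0.093,0.14,-0.118,-0.08,1],
  [0,0,0.093,0.21,-0.177,-0.08,1],
  [0,0,0.093,0.28,-0.236,-0.08,1],
  [0,0,0.093,0.35,-0.295,-0.08,1],
  [0,0,0.093,0.42,-0.354,-0.08,1],
  [0,0,0.093,0.49,-0.413,-0.08,1],
  [0,0,0.093,0.56,-0.472,-0.08,1],
  [0,0,0.093,0.63,-0.531,-0.08,1],
  [0,0,0.093,0.7,-0.59,-0.08,1],
  [0,0,0.093,0.7,-0.59,-0.08,1],
  [0,0,0.093,0.7,-0.59,-0.08,1],
], force=20)

```text
time_s: 1.3
tcp_pos: [396.6, -134.6, 444.4]
tool_rot: [-3.137, -0.171, 0.001]
wrist_force: [0.5, -0.0, -0.7]
gripper_width: 0.1
```

```bash
python3 - <<'E'
from h import *
from cell import *
s=read_state()
print(inc(s,(-38.7,60,250)),pinch_z)
E
```

```text
t 1.3 tip box [-192.  -107.7  271.4] F [ 0.5 -0.  -0.7] grip 0.1 yaw err -0.003 zax [-0.001 -0.    -1.   ]
[ 0.3077 -0.3343  0.0425] 154.70000000000002
```

Emit:
servo_tool([
  [0,0,0,0.06,-0.065,0,1],
  [0,0,0,0.12,-0.13,0,1],
  [0,0,0,0.18,-0.195,0,1],
  [0,0,0,0.24,-0.26,0.01,1],
  [0,0,0,0.308,-0.334,0.03,1],
  [0,0,0,0.308,-0.334,0.042,1],
  [0,0,0,0.308,-0.334,0.042,1],
  [0,0,0,0.308,-0.334,0.042,1],
])

```text
time_s: 2.1
tcp_pos: [531.4, 45.1, 423.6]
tool_rot: [3.137, 0.163, -0.002]
wrist_force: [0.1, -0.0, 0.3]
gripper_width: 0.1
```

```bash
python3 - <<'E'
from h import *
from cell import *
s=read_state()
print(inc(s,(-38.7,60,210)))
for n in("side","wrist"):
    c=capture(n);cv2.imwrite(f"pics/{n}2.png",c["pixels"]);np.savez(f"{n}2.npz",**c)
a=cv2.imread("pics/side2.png")[90:260,220:440]
b=cv2.imread("pics/wrist2.png")
cv2.imwrite("pics/c2.png",np.vstack([cv2.resize(a,(388,300)),cv2.resize(b,(388,243))]))
E
```

```text
t 2.1 tip box [-39.   56.7 250.6] F [ 0.1 -0.   0.3] grip 0.1 yaw err 0.002 zax [-0.001 -0.001 -1.   ]
[ 0.0006 -0.0067  0.0812]
```

View pics/c2.png

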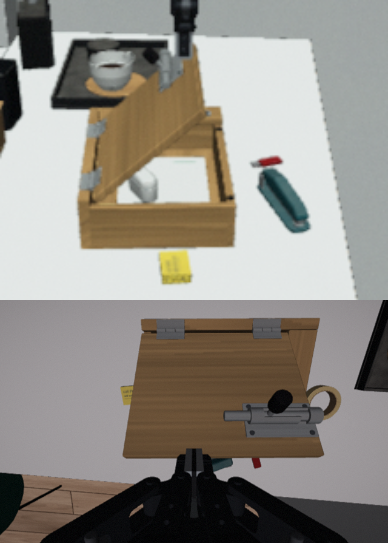

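Emit:
servo_tool([
  [0,0,0,0.008,-0.006,0.04,1],
  [0,0,0,0.015,-0.006,0.07,1],
  [0,0,0,0.015,-0.006,0.085,1],
  [0,0,0,0.012,-0.006,0.098,1],
  [0,0,0,0.003,-0.006,0.11,1],
  [0,0,0,-0.006,-0.006,0.122,1],
  [0,0,0,-0.013,-0.006,0.134,1],
  [0,0,0,-0.022,-0.006,0.148,1],
  [0,0,0,-0.031,-0.006,0.163,1],
  [0,0,0,-0.038,-0.006,0.178,1],
  [0,0,0,-0.046,-0.006,0.195,1],
])

```text
time_s: 3.3
tcp_pos: [508.2, 47.4, 325.5]
tool_rot: [-3.137, -0.166, 0.0]
wrist_force: [0.2, -0.4, 0.8]
gripper_width: -0.1
```

```bash
python3 - <<'E'
from h import *
from cell import *
s=read_state()
for b in [(-68,60,137),(-72.5,60,120),(-75,60,103),(-76,60,95),(-76,60,88),(-76,60,83)]: print(b,inc(s,b))
c=capture("side");cv2.imwrite("pics/c3.png",cv2.resize(c["pixels"][90:260,220:440],None,fx=3,fy=3))
E
```

```text
t 3.3 tip box [-61.7  61.5 152.5] F [ 0.2 -0.4  0.8] grip -0.1 yaw err 0.0 zax [-0.  0. -1.]
(-68, 60, 137) [-0.0127  0.003   0.031 ]
t 3.3 tip box [-61.7  61.5 152.5] F [ 0.2 -0.4  0.8] grip -0.1 yaw err 0.0 zax [-0.  0. -1.]
(-72.5, 60, 120) [-0.0217  0.003   0.065 ]
t 3.3 tip box [-61.7  61.5 152.5] F [ 0.2 -0.4  0.8] grip -0.1 yaw err 0.0 zax [-0.  0. -1.]
(-75, 60, 103) [-0.0267  0.003   0.099 ]
t 3.3 tip box [-61.7  61.5 152.5] F [ 0.2 -0.4  0.8] grip -0.1 yaw err 0.0 zax [-0.  0. -1.]
(-76, 60, 95) [-0.0287  0.003   0.115 ]
t 3.3 tip box [-61.7  61.5 152.5] F [ 0.2 -0.4  0.8] grip -0.1 yaw err 0.0 zax [-0.  0. -1.]
(-76, 60, 88) [-0.0287  0.003   0.129 ]
t 3.3 tip box [-61.7  61.5 152.5] F [ 0.2 -0.4  0.8] grip -0.1 yaw err 0.0 zax [-0.  0. -1.]
(-76, 60, 83) [-0.0287  0.003   0.139 ]
```

View pics/c3.png

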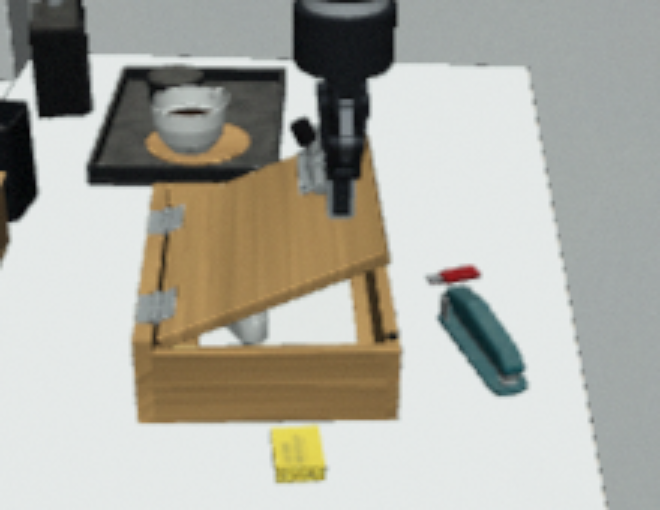

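The lid is following down: the fingertip at (340,210) sits on it, left of the bolt. Continue down to just above the stop.

Emit:
servo_tool([
  [0,0,0,-0.007,0.003,0.015,1],
  [0,0,0,-0.012,0.003,0.031,1],
  [0,0,0,-0.017,0.003,0.048,1],
  [0,0,0,-0.021,0.003,0.065,1],
  [0,0,0,-0.024,0.003,0.082,1],
  [0,0,0,-0.027,0.003,0.099,1],
  [0,0,0,-0.028,0.003,0.11,1],
  [0,0,0,-0.028,0.003,0.118,1],
  [0,0,0,-0.028,0.003,0.123,1],
  [0,0,0,-0.028,0.003,0.123,1],
])

```text
time_s: 4.35
tcp_pos: [494.8, 44.3, 264.3]
tool_rot: [3.137, 0.166, -0.001]
wrist_force: [0.4, -0.1, 0.2]
gripper_width: 0.1
```

```bash
python3 - <<'E'
from h import *
from cell import *
s=read_state()
print(inc(s,(-76,60,85)))
E
```

```text
t 4.35 tip box [-75.4  59.8  91.3] F [ 0.4 -0.1  0.2] grip 0.1 yaw err 0.0 zax [-0.001 -0.    -1.   ]
[-0.0012 -0.0003  0.0127]
```

Slow 1 mm steps to the stop.

Emit:
servo_tool([
  [0,0,0,0,0,0.003,1],
  [0,0,0,0,0,0.006,1],
  [0,0,0,0,0,0.008,1],
  [0,0,0,0,0,0.01,1],
  [0,0,0,0,0,0.011,1],
  [0,0,0,0,0,0.012,1],
  [0,0,0,0,0,0.012,1],
])

```text
time_s: 5.05
tcp_pos: [494.9, 44.4, 258.7]
tool_rot: [3.137, 0.166, 0.0]
wrist_force: [-0.1, 0.5, 0.4]
gripper_width: 0.1
```

Emit:
servo_tool([
  [0,0,0,0,0,0.001,1],
  [0,0,0,0,0,0.002,1],
  [0,0,0,0,0,0.003,1],
  [0,0,0,0,0,0.003,1],
])

```text
time_s: 5.45
tcp_pos: [494.8, 44.4, 258.3]
tool_rot: [3.137, 0.166, 0.001]
wrist_force: [-3.5, -0.9, 12.3]
gripper_width: 0.2
```

```bash
python3 - <<'E'
from h import *
from cell import *
s=read_state();st(s)
c=capture("top");np.savez("top4.npz",**c)
for x,y in [(-90,100),(-60,100),(0,100),(-90,0),(20,0),(-30,-128),(20,-128)]:
    u,v=proj(c,w((x,y,85)));print((x,y),inb(atd(c,u,v)).round(1))
c=capture("side");np.savez("side4.npz",**c);cv2.imwrite("pics/c4.png",cv2.resize(c["pixels"][90:260,220:440],None,fx=3,fy=3))
E
```

```text
t 5.45 tip box [-75.1  59.9  85.3] F [-3.5 -0.9 12.3] grip 0.2 yaw err -0.0 zax [ 0.001 -0.    -1.   ]
(-90, 100) [-89.4 104.7 419.2]
(-60, 100) [-70.7 105.  441.1]
(0, 100) [-32.3 104.9 429.2]
(-90, 0) [-89.4  42.5 438.5]
(20, 0) [19.7  0.3 87.2]
(-30, -128) [ -30.  -128.1   84.7]
(20, -128) [  20.3 -128.7   82.1]
```

View pics/c4.png

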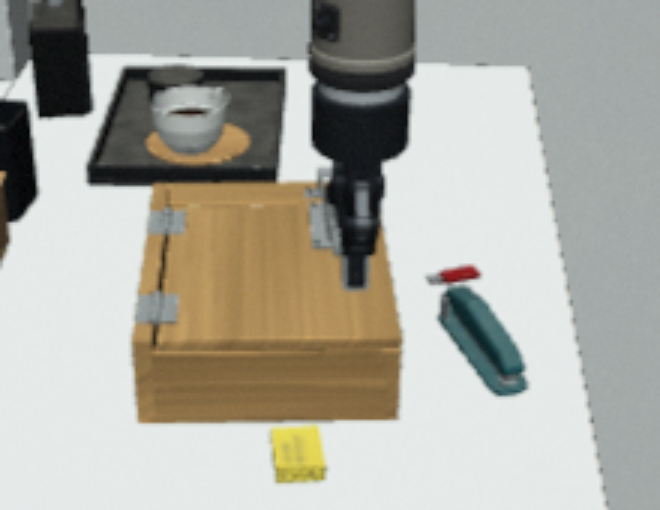

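Emit:
servo_tool([
  [0,0,0,0,0,-0.03,1],
  [0,0,0,0,0,-0.09,1],
  [0,0,0,0.013,0.03,-0.13,1],
  [0,0,0,0.026,0.07,-0.13,1],
  [0,0,0,0.026,0.07,-0.13,1],
  [0,0,0,0.026,0.07,-0.13,1],
])

```text
time_s: 6.15
tcp_pos: [511.2, 10.9, 321.7]
tool_rot: [-3.137, -0.164, 0.002]
wrist_force: [0.6, 0.4, 0.0]
gripper_width: -0.2
```

```bash
python3 - <<'E'
from h import *
from cell import *
s=read_state();print(inc(s,(-62,12,114)))
c=capture("wrist");np.savez("wrist5.npz",**c);cv2.imwrite("pics/c5.png",c["pixels"])
for p in [(-62,-26,138),(-53,-26,138),(-62,-17,138),(-62,-35,138),(-62,12,150)]: print(p,proj(c,w(p)).round(0))
print(c["mtx"])
c=capture("side");np.savez("side5.npz",**c);cv2.imwrite("pics/c5s.png",cv2.resize(c["pixels"][110:210,260:400],None,fx=5,fy=5,interpolation=cv2.INTER_CUBIC))
E
```

```text
t 6.15 tip box [-62.8  25.  148.7] F [0.6 0.4 0. ] grip -0.2 yaw err 0.001 zax [-0.001  0.    -1.   ]
[0.0017 0.026  0.0694]
(-62, -26, 138) [410. 252.]
(-53, -26, 138) [412. 238.]
(-62, -17, 138) [394. 252.]
(-62, -35, 138) [427. 252.]
(-62, 12, 150) [344. 263.]
[[301.08808745   0.         319.62465812]
 [  0.         301.08808745 199.85612316]
 [  0.           0.           1.        ]]
```

View pics/c5.png

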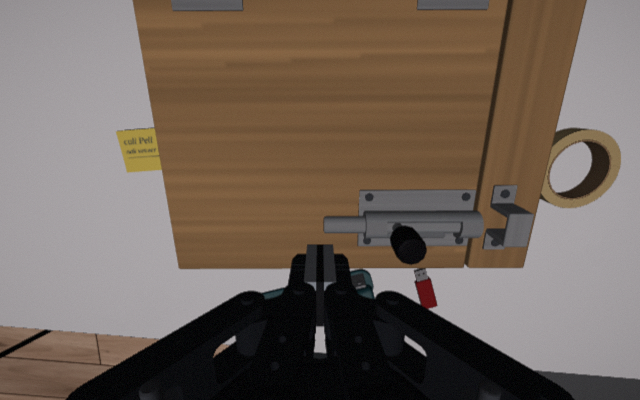

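View pics/c5s.png

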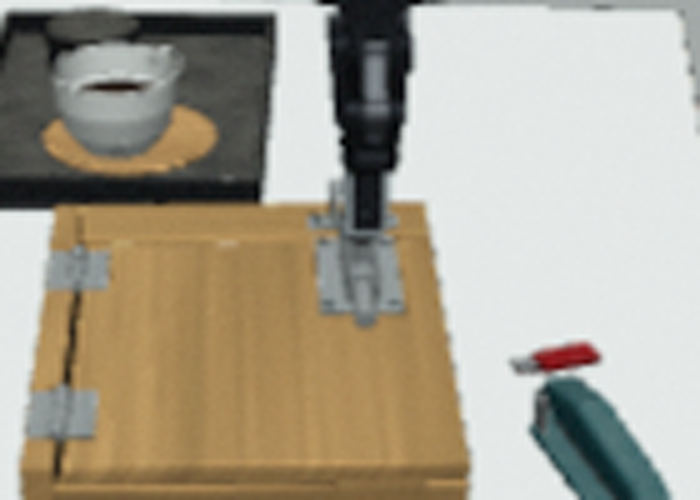

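Emit:
servo_tool([
  [0,0,0,0.0015,0.026,0.03,1],
  [0,0,0,0.0015,0.026,0.065,1],
  [0,0,0,0.0015,0.026,0.065,1],
  [0,0,0,0.0015,0.036,0.065,1],
  [0,0,0,0.0015,0.046,0.065,1],
  [0,0,0,0.0015,0.054,0.065,1],
  [0,0,0,0.0015,0.06,0.065,1],
  [0,0,0,0.0015,0.066,0.065,1],
  [0,0,0,0.0015,0.072,0.065,1],
  [0,0,0,0.0015,0.078,0.065,1],
  [0,0,0,0.0015,0.084,0.065,1],
])

```text
time_s: 7.35
tcp_pos: [516.7, -30.9, 289.8]
tool_rot: [3.137, 0.166, 0.0]
wrist_force: [-0.0, 2.5, 2.0]
gripper_width: 0.1
```

```bash
python3 - <<'E'
from h import *
from cell import *
s=read_state();print(inc(s,(-62,-45,116)))
c=capture("wrist");cv2.imwrite("pics/c6.png",c["pixels"])
E
```

```text
t 7.35 tip box [-61.4 -17.3 116.8] F [-0.   2.5  2. ] grip 0.1 yaw err -0.0 zax [ 0. -0. -1.]
[-0.0012  0.0554  0.0016]
```

View pics/c6.png

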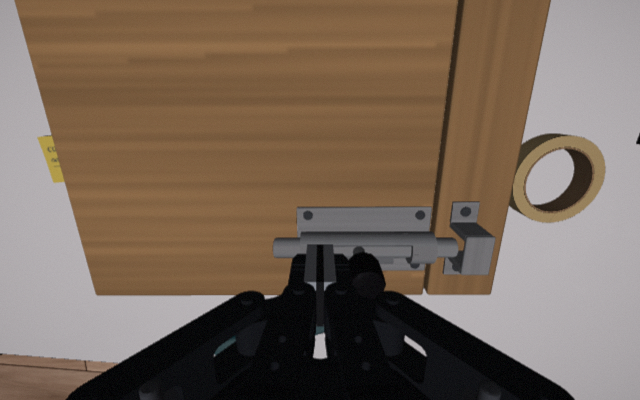

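Emit:
servo_tool([
  [0,0,0,0,0.008,0,1],
  [0,0,0,0,0.016,0,1],
  [0,0,0,0,0.024,0,1],
  [0,0,0,0,0.032,0,1],
  [0,0,0,0,0.037,0,1],
  [0,0,0,0,0.041,0,1],
  [0,0,0,0,0.044,0,1],
  [0,0,0,0,0.046,0,1],
  [0,0,0,0,0.048,0,1],
])

```text
time_s: 8.3
tcp_pos: [519.2, -54.6, 289.7]
tool_rot: [3.137, 0.166, 0.0]
wrist_force: [0.5, 2.6, 1.5]
gripper_width: 0.1
```

```bash
python3 - <<'E'
from h import *
from cell import *
s=read_state();print(inc(s,(-62,-45,116)))
c=capture("wrist");cv2.imwrite("pics/c7.png",c["pixels"])
print([proj(c,w((-62,y,138))).round(0) for y in (-57,-66,-75)])
E
```

```text
t 8.3 tip box [-61.5 -41.1 116.7] F [0.5 2.6 1.5] grip 0.1 yaw err 0.0 zax [ 0. -0. -1.]
[-0.0011  0.0077  0.0013]
[array([353., 288.]), array([373., 288.]), array([393., 288.])]
```

View pics/c7.png

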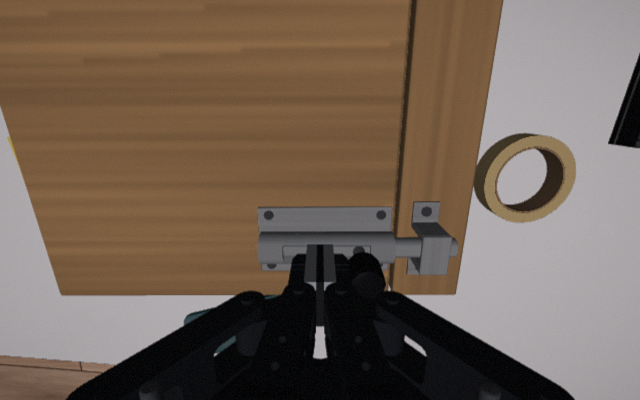

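Emit:
servo_tool([
  [0,0,0,0,0.002,0,1],
  [0,0,0,0,0.003,0,1],
  [0,0,0,0,0.004,0,1],
  [0,0,0,0,0.005,0,1],
  [0,0,0,0,0.005,0,1],
])

```text
time_s: 8.85
tcp_pos: [519.4, -56.6, 289.7]
tool_rot: [-3.136, -0.166, 0.0]
wrist_force: [0.6, 5.9, 2.4]
gripper_width: -0.0
```

Emit:
servo_tool([
  [0,0,0,0,0.001,0,1],
  [0,0,0,0,0.002,0,1],
  [0,0,0,0,0.002,0,1],
])

```text
time_s: 9.15
tcp_pos: [519.4, -57.1, 289.7]
tool_rot: [-3.135, -0.166, 0.001]
wrist_force: [0.5, 8.6, 2.6]
gripper_width: -0.4
```

```bash
python3 - <<'E'
from h import *
from cell import *
s=read_state();print(inc(s,(-62,-45,116)))
c=capture("wrist");cv2.imwrite("pics/c8.png",cv2.resize(c["pixels"][180:330,220:480],None,fx=3,fy=3))
print([proj(c,w((-62,y,138))).round(0) for y in (-57,-66,-75)])
E
```

```text
t 9.15 tip box [-61.6 -43.2 116.7] F [0.5 8.6 2.6] grip -0.4 yaw err 0.0 zax [-0.001  0.002 -1.   ]
[-0.0007  0.0037  0.0014]
[array([349., 288.]), array([369., 288.]), array([388., 288.])]
```

View pics/c8.png

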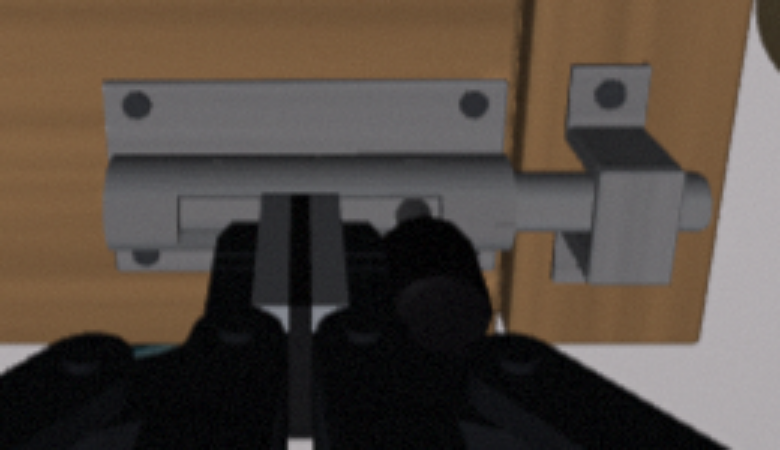

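Emit:
servo_tool([
  [0,0,0,0,0.001,0,1],
  [0,0,0,0,0.002,0,1],
  [0,0,0,0,0.003,0,1],
  [0,0,0,0,0.003,0,1],
])

```text
time_s: 9.6
tcp_pos: [519.4, -57.8, 289.7]
tool_rot: [-3.133, -0.166, 0.001]
wrist_force: [-0.6, 13.2, 5.5]
gripper_width: 0.1
```

```bash
python3 - <<'E'
from h import *
from cell import *
s=read_state();print(inc(s,(-62,-45,116)))
c=capture("wrist");np.savez("w9.npz",**c);cv2.imwrite("pics/c9.png",cv2.resize(c["pixels"][180:330,220:480],None,fx=3,fy=3))
print([proj(c,w((-62,y,138))).round(0) for y in (-57,-66,-75)])
E
```

```text
t 9.6 tip box [-61.7 -43.6 116.7] F [-0.6 13.2  5.5] grip 0.1 yaw err 0.0 zax [-0.001  0.004 -1.   ]
[-0.0005  0.0029  0.0014]
[array([348., 288.]), array([368., 288.]), array([387., 288.])]
```

View pics/c9.png

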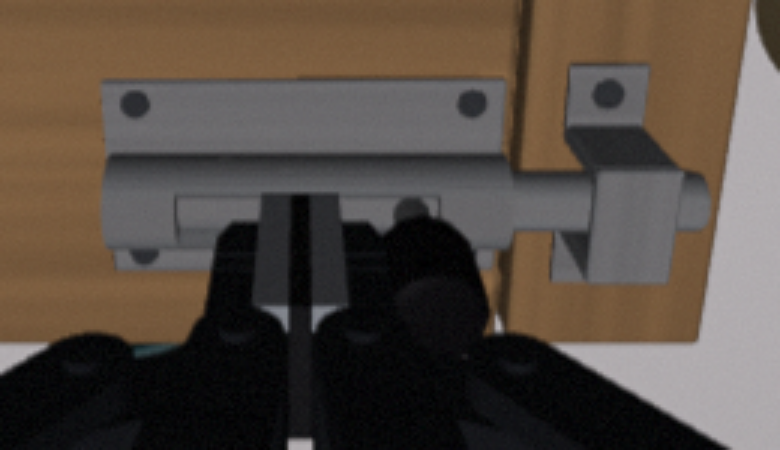

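Emit:
servo_tool([
  [0,0,0,0,-0.015,0,1],
  [0,0,0,0,-0.035,0,1],
  [0,0,0,0,-0.035,-0.05,1],
  [0,0,0,0.02,-0.035,-0.08,1],
  [0,0,0,0.064,0,-0.08,1],
  [0,0,0,0.064,0.04,-0.08,1],
  [0,0,0,0.064,0.04,-0.08,1],
  [0,0,0,0.064,0.04,-0.08,1],
])

```text
time_s: 10.45
tcp_pos: [553.3, -76.1, 329.2]
tool_rot: [-3.137, -0.164, 0.002]
wrist_force: [-0.3, -0.4, 0.9]
gripper_width: -0.2
```

```bash
python3 - <<'E'
from h import *
from cell import *
s=read_state()
for b in [(-30,-66,129),(-42,-66,129)]: print(inc(s,b))
c=capture("wrist");np.savez("w10.npz",**c);cv2.imwrite("pics/c10.png",c["pixels"])
print([proj(c,w((-62,y,138))).round(0) for y in (-57,-66,-75)])
E
```

```text
t 10.45 tip box [-30.  -66.1 156.2] F [-0.3 -0.4  0.9] grip -0.2 yaw err 0.001 zax [-0.001  0.    -1.   ]
[ 0.0001 -0.0001  0.0544]
t 10.45 tip box [-30.  -66.1 156.2] F [-0.3 -0.4  0.9] grip -0.2 yaw err 0.001 zax [-0.001  0.    -1.   ]
[-0.0239 -0.0001  0.0545]
[array([304., 294.]), array([319., 294.]), array([334., 294.])]
```

View pics/c10.png

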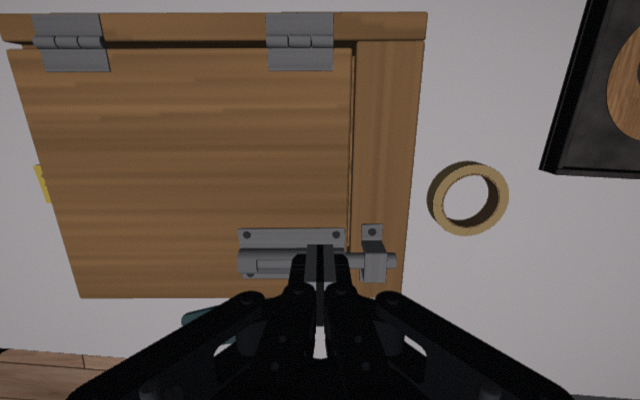

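Emit:
servo_tool([
  [0,0,0,0,0,0.03,1],
  [0,0,0,0,0,0.054,1],
  [0,0,0,-0.01,0,0.054,1],
  [0,0,0,-0.018,0,0.054,1],
  [0,0,0,-0.024,0,0.054,1],
  [0,0,0,-0.03,0,0.053,1],
  [0,0,0,-0.037,0,0.052,1],
  [0,0,0,-0.044,0,0.052,1],
  [0,0,0,-0.05,0,0.053,1],
  [0,0,0,-0.057,0,0.054,1],
  [0,0,0,-0.063,0,0.055,1],
])

```text
time_s: 11.6
tcp_pos: [522.0, -79.5, 302.2]
tool_rot: [3.137, 0.166, 0.0]
wrist_force: [1.1, 0.6, 1.5]
gripper_width: -0.0
```

```bash
python3 - <<'E'
from h import *
from cell import *
s=read_state()
for b in [(-70.5,-66,123.9),(-76.5,-66,118.3),(-80.3,-66,112.8)]: print(inc(s,b))
c=capture("side");cv2.imwrite("pics/c11.png",cv2.resize(c["pixels"][110:210,260:400],None,fx=4,fy=4,interpolation=cv2.INTER_CUBIC))
c=capture("wrist");cv2.imwrite("pics/c11w.png",c["pixels"])
E
```

```text
t 11.6 tip box [-61.3 -66.2 129.2] F [1.1 0.6 1.5] grip -0.0 yaw err 0.0 zax [ 0. -0. -1.]
[-0.0185 -0.0004  0.0107]
t 11.6 tip box [-61.3 -66.2 129.2] F [1.1 0.6 1.5] grip -0.0 yaw err 0.0 zax [ 0. -0. -1.]
[-0.0305 -0.0004  0.0219]
t 11.6 tip box [-61.3 -66.2 129.2] F [1.1 0.6 1.5] grip -0.0 yaw err 0.0 zax [ 0. -0. -1.]
[-0.0381 -0.0004  0.0329]
```

View pics/c11.png

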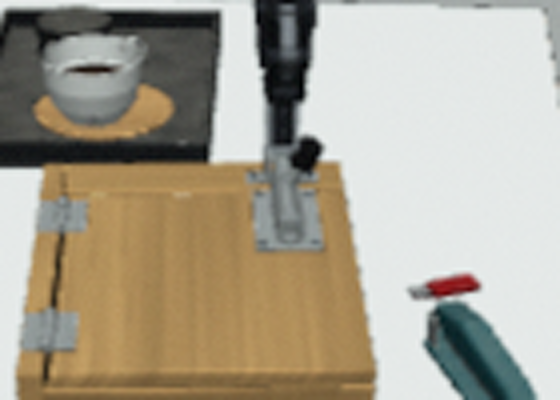

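View pics/c11w.png

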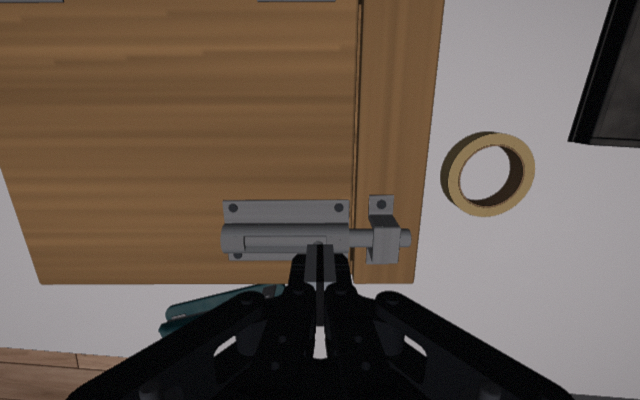

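The side view shows the knob at (307,152) tipping forward, with the finger behind it. Continue along the arc.

Emit:
servo_tool([
  [0,0,0,-0.006,0,0.003,1],
  [0,0,0,-0.012,0,0.006,1],
  [0,0,0,-0.018,0,0.01,1],
  [0,0,0,-0.024,0,0.015,1],
  [0,0,0,-0.03,0,0.021,1],
  [0,0,0,-0.034,0,0.025,1],
  [0,0,0,-0.038,0,0.029,1],
  [0,0,0,-0.038,0,0.031,1],
  [0,0,0,-0.038,0,0.032,1],
])

```text
time_s: 12.6
tcp_pos: [503.3, -81.5, 286.0]
tool_rot: [-3.137, -0.166, 0.001]
wrist_force: [-1.5, 0.1, 3.1]
gripper_width: -0.1
```

```bash
python3 - <<'E'
from h import *
from cell import *
s=read_state();st(s)
c=capture("side");cv2.imwrite("pics/c12.png",cv2.resize(c["pixels"][110:210,260:400],None,fx=5,fy=5,interpolation=cv2.INTER_CUBIC))
E
```

```text
t 12.6 tip box [-80.3 -66.1 113. ] F [-1.5  0.1  3.1] grip -0.1 yaw err 0.0 zax [-0.001  0.    -1.   ]
```

View pics/c12.png

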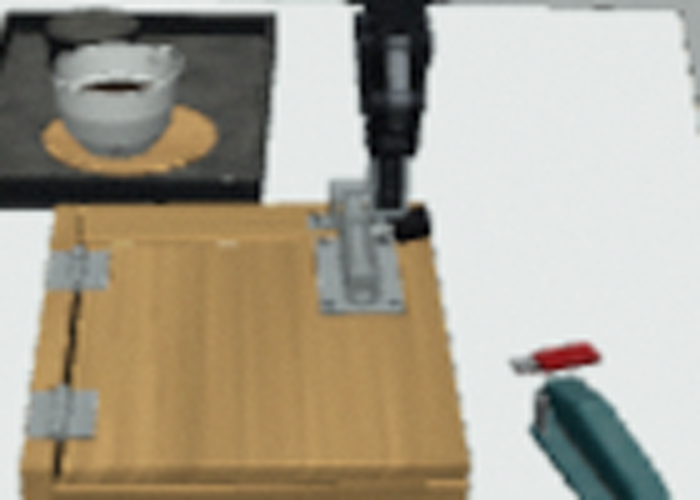

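Emit:
servo_tool([
  [0,0,0,-0.002,0,0.001,1],
  [0,0,0,-0.004,0,0.002,1],
  [0,0,0,-0.004,0,0.003,1],
  [0,0,0,-0.004,0,0.003,1],
])

```text
time_s: 13.05
tcp_pos: [501.6, -81.7, 284.8]
tool_rot: [3.137, 0.166, 0.001]
wrist_force: [1.2, 0.0, 2.9]
gripper_width: 0.2
```

```bash
python3 - <<'E'
from h import *
from cell import *
s=read_state();st(s)
E
```

```text
t 13.05 tip box [-81.8 -66.2 111.8] F [1.2 0.  2.9] grip 0.2 yaw err 0.0 zax [ 0.001 -0.    -1.   ]
```

Emit:
servo_tool([
  [0,0,0,-0.002,0,0.001,1],
  [0,0,0,-0.003,0,0.002,1],
  [0,0,0,-0.004,0,0.003,1],
  [0,0,0,-0.004,0,0.003,1],
])

```text
time_s: 13.45
tcp_pos: [500.5, -81.8, 284.3]
tool_rot: [3.136, 0.166, 0.007]
wrist_force: [5.5, 3.4, 6.5]
gripper_width: -0.0
```

```bash
python3 - <<'E'
from h import *
from cell import *
s=read_state();st(s)
E
```

```text
t 13.45 tip box [-82.2 -66.3 111.3] F [5.5 3.4 6.5] grip -0.0 yaw err 0.0 zax [ 0.005 -0.001 -1.   ]
```

Emit:
servo_tool([
  [0,0,0,0,0,0.001,1],
  [0,0,0,0,0,0.002,1],
  [0,0,0,0,0,0.002,1],
])

```text
time_s: 13.75
tcp_pos: [500.5, -81.8, 283.9]
tool_rot: [3.136, 0.166, 0.008]
wrist_force: [3.4, 4.4, 11.8]
gripper_width: 0.3
```

Emit:
servo_tool([
  [0,0,0,0,0,-0.02,1],
  [0,0,0,0,0,-0.1,1],
  [0,0,0,0,0,-0.2,1],
  [0,0,0,0,0,-0.25,1],
  [0,0,0,-0.1,0.1,-0.25,1],
  [0,0,0,-0.2,0.2,-0.25,1],
  [0,0,0,-0.2,0.3,-0.25,1],
  [0,0,0,-0.2,0.4,-0.25,1],
  [0,0,0,-0.2,0.4,-0.25,1],
  [0,0,0,-0.2,0.4,-0.25,1],
  [0,0,0,-0.2,0.4,-0.25,1],
])

```text
time_s: 14.85
tcp_pos: [420.5, -291.5, 406.5]
tool_rot: [-3.135, -0.163, 0.003]
wrist_force: [0.0, 1.1, 0.6]
gripper_width: -0.0
```

```bash
python3 - <<'E'
from h import *
from cell import *
s=read_state();st(s)
c=capture("top");np.savez("top13.npz",**c);cv2.imwrite("pics/c13.png",cv2.resize(cv2.convertScaleAbs(c["pixels"][135:315,260:500],alpha=1.6),None,fx=3.3,fy=3.3,interpolation=cv2.INTER_CUBIC))
d=capture("side");cv2.imwrite("pics/c13s.png",cv2.resize(d["pixels"][110:210,260:400],None,fx=5,fy=5,interpolation=cv2.INTER_CUBIC))
for ph in (0,.9,1.15,1.35):
    p=w((-62-30*np.sin(ph),-66,97+30*np.cos(ph)));print(ph,"side",((proj(d,p)-[260,110]+.5)*5).round(0),"top",((proj(c,p)-[260,135]+.5)*3.3).round(0))
for x,y in [(-90,100),(-90,0),(20,0),(-30,-128)]:
    u,v=proj(c,w((x,y,85)));print((x,y),inb(atd(c,u,v)).round(1))
E
```

```text
t 14.85 tip box [-185.  -265.9  233.5] F [0.  1.1 0.6] grip -0.0 yaw err 0.002 zax [-0.002  0.002 -1.   ]
0 side [352. 190.] top [504. 305.]
0.9 side [396. 208.] top [505. 346.]
1.15 side [402. 219.] top [504. 352.]
1.35 side [406. 229.] top [503. 356.]
(-90, 100) [-90.  100.   82.2]
(-90, 0) [-90.  -0.  85.]
(20, 0) [20.3 -0.3 82.5]
(-30, -128) [ -30.2 -127.3   87.6]
```

View pics/c13.png

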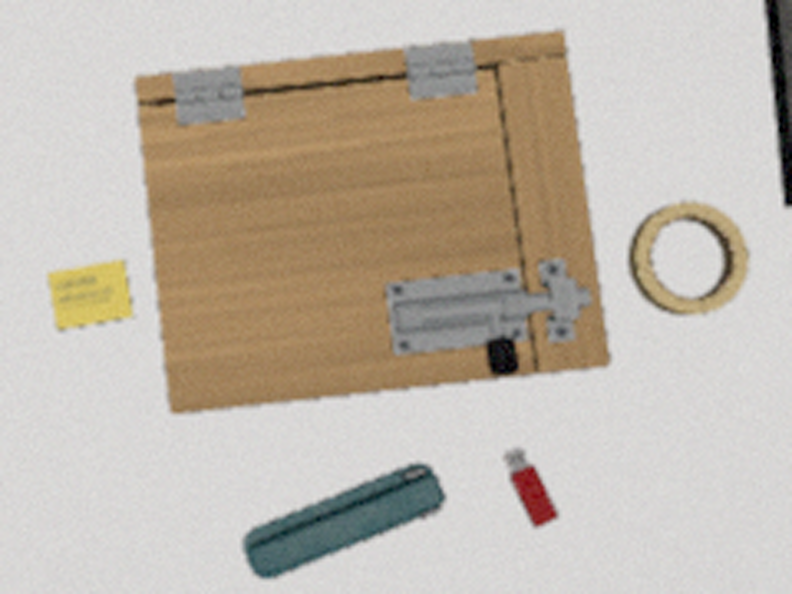

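View pics/c13s.png

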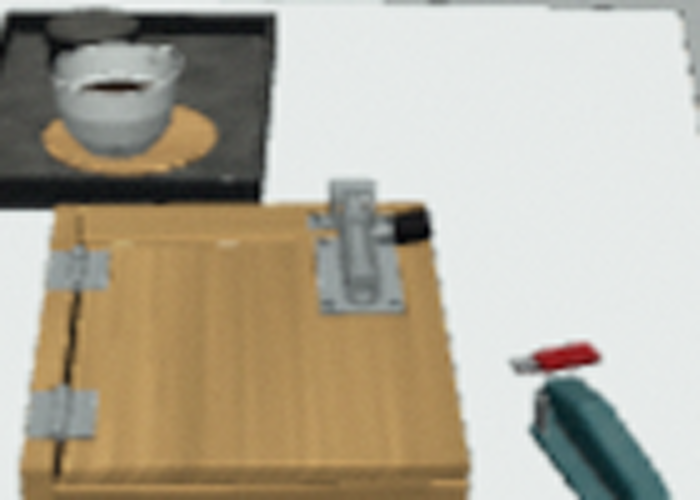

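```bash
python3 -c "
from cell import *
print(job_done())"
```

```text
the job is handed in; nothing more can be done
None
```

The box is shut, bolted and locked, and I handed the job in at about 15 s of robot time, against the 51 s limit. No verdict was reported.

- **Lid:** I pushed it down at the press spot with the closed fingertips until it met the stop. The wrist force was about 12 N, with the tip at z = 85 mm. In the final depth image the lid reads level with the rim (82–85 mm against 85 mm, within noise).
- **Bolt:** I pushed the knob along the slot until it stopped. The force rose to about 13 N while the pin did not move any further.
- **Knob:** I tipped it towards the front, following its arc, until it met the end stop at about 12 N. In the final top and side pictures its centre sits where a turn of about 1.3–1.35 rad puts it. The bolt end can be seen through the keeper.
- **Other items:** The stapler, memory stick, note pad and tape roll are at the same pixel positions as at the start. The arm is clear of the box and touches nothing.

Two of the measurements disagreed slightly. The box came out about 1.5% small from the top camera, but contact positions matched the box pose to about 1 mm. In the wrist picture a small gap seemed to remain at the end of the slot, but it stayed the same as the force rose, so I took the bolt as home. The knob tipping over confirmed it.

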